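# Lock a display arm into the slotted upright

### The job

In the paint-mixing room, fit the loose steel display arm to the slotted upright: hook both its claws into the two slots with its end plate against the slotted strip, then press it straight down until it is fully home and the spring catch has snapped out into the window of its end plate, and let go. Press slowly and gently, by feel: about 1 kg of push is plenty, and ease off as soon as it stops. Leave the two tins and the cup where they stand.

Things in the scene. Friction and masses are not known exactly. Their poses are not given: they have to be found in the camera images.
- bracket: loose steel display arm, 0.2 to 0.36 kg, standing on its underside: bar 32 wide (y), 30 high (z), x -210 to 0 mm, front end turned up to z 48; end plate (x -4 to 0, 32 wide) up to z 124 with 2 claws on its rear face and, below them, a catch window z 3 to 22 over a 3 mm round lip. Origin: plate's rear face, mid-width, underside. x runs along the bar out through the claws, y across, z up.
- grip (a point): grip place on the display arm: mid-width of the bar, 85 mm before the plate's rear face, 18 mm above the underside (12 mm below the bar's top). Grip across the 32 mm width from above; axes as the display arm's.
- claw_low (a point): underside of the lower claw's neck, 46 mm above the arm's underside; the upper claw is alike, 64 mm higher. On the centre line, 5 mm wide; each neck is 8 mm high and 8 mm long (x 0 to 8); its tongue hangs 20 mm below the neck's underside, 4 mm clear of the plate.
- upright: fixed white upright: channel 56 wide, 316 mm high, on a foot plate 150 mm square, 6 thick. Origin: on its slotted face, mid-width, bench level; x points into the upright (the face looks to -x), z up. A 3 mm steel strip at x = 0 has two slots on the centre line, hollow behind. The strip is hand-clamped: slots and catch together sit up to 5.5 mm above or below nominal, not measured; feel for it.
- slot_low (a point): nominal lower end of the lower slot, 156 mm above the bench (true one up to 5.5 mm higher or lower), on the face; axes as the upright's. Each slot is 9 mm wide, 46 mm high; the upper slot's lower end is 64 mm higher. When home, the claws' necks rest on the slots' lower ends: a hard stop. A push on the bar levers on the claws: about 14 N there makes 40 N of contact in all.
- home (a point): nominal place of the display arm's origin when home: on the face, 110 mm above the bench (true one up to 5.5 mm higher or lower); its axes are then parallel to these. The claws enter straight along x, arm level, with its origin 21 to 37 mm above true home; then it slides down, plate against the face, tongues behind the strip with 1 mm of play.
- catch (a joint): spring catch: dark tooth 14 mm wide, 4 mm proud of the strip, long sloping top, flat underside 114 mm high nominal. Value (m): 0 out, 0.003 to 0.004 pushed flush. Spring 8.5 N, plus 0.6 N per mm. The arm's lip meets it 16 to 19 mm above home and must be pressed over it (about 4 to 12 N, right to the end; its weight will not do). It snaps out over the lip only within 1 mm of home, value near 0.
- tin_a: bystander: steel paint tin 86 mm across, 100 mm high; origin at the centre of its underside
- tin_b: bystander: steel paint tin 72 mm across, 85 mm high; origin at the centre of its underside
- cup: bystander: white plastic mixing cup 80 mm across, 90 mm high; origin at the centre of its underside

How it is judged:
By the outcome, as a careful person would: the job done as asked, in the order asked, and still so for the second after the job is handed in, with the robot touching nothing.
It also fails if it takes over 64 s, if anything falls off the work surface, if the arm or the gripper's body presses on something with over 40 N, if the wrist force passes 120 N, or if a joint passes its speed limit or range.

### The arm

A 7-joint arm with a two-finger parallel gripper is mounted at the origin on the work surface. World frame = base frame: x ahead of the robot, y to its left, z up, the work surface at z = 0. Lengths are in m, angles in rad, forces in N, time in s.
With the tool pointing down it reaches from about 0.35 to 0.9 m from the base axis. Payload 7.2 kg.
Tool frame: the origin (TCP) lies on the centre line of the jaws, within the pads' length; the fingertips stand 25 mm ahead of it and the grasp point (between the pads) lies 6 mm ahead of it; y points along the fingers, x is the direction in which the jaws open and shut, and the axes are right-handed (so a half turn about y gives the same grasp; the last joint's range is limited). The gripper opens to 88 mm and grips with 3 to 60 N. Pads are 20 mm wide; open, the fingers measure 115 mm over their backs; the gripper's body (75 mm by 178 mm) begins 61 mm behind the grasp point.
Start: joints at [-1.192, 0.411, -0.013, 1.596, 0.006, 1.134, -0.082], TCP at [0.27, 0.564, 0.212] pointing down, gripper open.
Joint ranges: [-2.95, 2.95], [-0.29, 1.99], [-1.47, 1.44], [0.14, 2.54], [-1.03, 4.17], [0.13, 1.85], [-2.86, 2.86]. Speed limits (rad/s): [2.39, 2.39, 3.01, 3.01, 3.14, 3.14, 3.14].

### API

Orientations are given as [roll, pitch, yaw] about the fixed x, y, z axes, in that order (R = Rz(yaw) Ry(pitch) Rx(roll)).
In Python, from rig import ctrl gives the robot as it stands. The module is installed in compiled form; this text tells all that it offers.
- The arm moves only by the shell command python3 -m crank 'ROWS' [FORCE]. ROWS is JSON, a list of rows, each a list of 5 numbers: the closure, from 0 (fully open) to 1 (shut), then the shift along the world's x, y, z in m, then the turn about the world's z in rad. In form: [[hand, tx, ty, tz, twist], ...]. A call has 1 to 10 rows; each row shifts and turns the commanded pose from where the row before left it; what a row does not reach is not made up. A row lasts 1/10 s, in which the tool goes at most 50 mm and 8.59 degrees, less where a joint would pass 70% of its speed; a pose out of reach is approached as far as the arm can. A call with a gripper value outside its range is refused whole. The fingers move at their own pace and stop on an object; FORCE is the grip in N (left out, the last holds). Time passes only in rows, so rows that do not move let the fingers close. It gives the time, the measured TCP pose, the force and the opening at its end, in the units of the state.
- ctrl.state(): the state, without advancing time (a new reading comes with each control period).
- ctrl.camera(name): name is "side" or "top"; returns a dict with "frame" (480x640x3 uint8, blue, green, red), "z_map" (480x640 float32, m along the optical axis (not along the pixel's ray), 0 where there is no reading), "intrinsics" (3x3 intrinsics, pixels), "rvec" (rotation vector, rad) and "tvec" (3), from world to camera coordinates, as OpenCV has them. Camera axes: x right, y down, z forward; pixel columns grow to the right and rows downward; lengths in m; the calibration is good to about 2 mm. A picture is of the moment at which its call begins.
- ctrl.sign_off(): hands the job in, once; it reports no verdict.
Trained networks look in the newest picture that a camera, given by its name, has taken for a name from the list of things; names that differ only in an ending like _2 or _b are one class to them, and where a whole thing is asked for, a point or a joint stands for the part that bears it (a point fixed in the world has none). Each returns a list of dicts, best first, with "p" (0 to 1); they miss things now and then, are a little off and sometimes report something else, mostly with a low value. They report only what shows in the picture. A call takes as long as a camera call.
- ctrl.recognise(query, camera): "position" ([row, column] as shares, 0 to 1, of the picture: columns of its width, rows of its height, amid what is visible of it).
- ctrl.silhouettes(query, camera): "region" (480x640 bool, what is visible of it) and "position" ([row, column] as shares, 0 to 1, of the picture: columns of its width, rows of its height, amid what is visible of it).
The state is a dict: "time_s": time; "q": joint angles; "dq": joint speeds; "joint_efforts": joint torques, N m; "tcp_pos": TCP position; "tcp_rot": TCP orientation; "force": force on the tool from outside, world axes, zero at the start; "moment": the same for the moment, N m; "opening": finger opening in m.
Only numpy, scipy, OpenCV 4.12 (cv2) and the standard library are available. Lean on these libraries where they do the work, as an engineer would, in place of code of your own. Each camera call takes 0.05 s, during which the arm holds its last target. There are 200 camera calls.

## Working session

There is one attempt and no reset: what is moved stays moved. The work goes in short steps, Python scripts to look and compute and a shell command to move; the robot and the scene stay as the last step left them, time stands still between calls to the robot, and variables do not carry over. Pictures are saved under pics/ and viewed, about 8 in all and at most 12, crops included, and the job is handed in when it is done.

```bash
mkdir -p pics; cat > h.py <<'E'
import numpy as np, cv2
from rig import ctrl
def cam(n):
    c=ctrl.camera(n); R=cv2.Rodrigues(np.array(c['rvec'],float))[0]; c['R']=R; c['t']=np.array(c['tvec'],float).ravel(); return c
def world(c,mask=None):
    z=c['z_map']; K=c['intrinsics']; m=(z>0) if mask is None else (mask&(z>0))
    v,u=np.nonzero(m); d=z[v,u]
    P=np.stack([(u-K[0,2])/K[0,0]*d,(v-K[1,2])/K[1,1]*d,d],1)
    return (P-c['t'])@c['R']
E
cat > a.py <<'E'
from h import *
s=ctrl.state(); print({k:np.round(v,3).tolist() for k,v in s.items()})
for n in ('side','top'):
    c=cam(n); cv2.imwrite(f'pics/{n}0.png',c['frame']); print(n,'cam at',(-c['R'].T@c['t']).round(3))
    for q in ('bracket','upright','tin_a','cup'):
        for r in ctrl.silhouettes(q,n)[:3]:
            W=world(c,r['region']); 
            if len(W): print(q,round(r['p'],2),(np.array(r['position'])*[480,640]).round(),len(W),np.percentile(W,[3,50,97],axis=0).round(3).tolist())
    np.savez(f'{n}0.npz',**{k:c[k] for k in('z_map','intrinsics','R','t')})
E
python3 a.py
```

```text
{'time_s': 0.0, 'q': [-1.192, 0.412, -0.013, 1.597, 0.006, 1.134, -0.082], 'dq': [-0.0, 0.001, 0.0, 0.0, 0.001, -0.0, 0.0], 'joint_efforts': [0.001, -58.796, 0.642, -29.107, -0.054, 0.018, 0.0], 'tcp_pos': [0.27, 0.563, 0.211], 'tcp_rot': [-1.571, 0.002, 1.124], 'force': [-0.361, -0.347, 0.37], 'moment': [-0.033, 0.01, -0.036], 'opening': 0.088}
side cam at [ 0.425 -0.634  0.793]
bracket 0.86 [410. 317.] 4615 [[0.505, -0.294, 0.007], [0.536, -0.184, 0.029], [0.573, -0.092, 0.114]]
upright 0.96 [183. 237.] 8944 [[0.444, 0.205, 0.002], [0.507, 0.25, 0.111], [0.574, 0.325, 0.315]]
tin_a 0.98 [358. 446.] 4331 [[0.7, -0.2, 0.009], [0.73, -0.178, 0.089], [0.773, -0.129, 0.101]]
tin_a 0.6 [229. 389.] 2052 [[0.713, 0.094, 0.006], [0.739, 0.109, 0.068], [0.774, 0.155, 0.086]]
cup 0.71 [273. 420.] 2643 [[0.726, -0.033, 0.007], [0.761, -0.003, 0.06], [0.797, 0.04, 0.089]]
top cam at [0.462 0.009 1.275]
bracket 0.64 [262. 428.] 1649 [[0.513, -0.285, 0.025], [0.543, -0.191, 0.031], [0.575, -0.088, 0.117]]
upright 0.85 [283. 197.] 5636 [[0.439, 0.205, 0.002], [0.504, 0.255, 0.008], [0.581, 0.33, 0.318]]
tin_a 0.85 [162. 409.] 1777 [[0.702, -0.188, 0.023], [0.734, -0.15, 0.099], [0.776, -0.114, 0.104]]
tin_a 0.74 [164. 267.] 1231 [[0.714, 0.099, 0.008], [0.741, 0.13, 0.084], [0.776, 0.162, 0.089]]
cup 0.7 [154. 327.] 1363 [[0.727, -0.027, 0.002], [0.776, 0.007, 0.039], [0.799, 0.041, 0.092]]
```

```bash
python3 - <<'E'
from h import *
a=cv2.imread('pics/side0.png');b=cv2.imread('pics/top0.png')
cv2.imwrite('pics/both.png',np.vstack([cv2.resize(a[80:480,120:560],(660,600)),])[:600])
cv2.imwrite('pics/topc.png',b)
# fits
for n,z0,z1,box in(('side',.025,.036,'b'),('top',.025,.036,'b'),('side',.06,.13,'p'),('top',.06,.13,'p'),('side',.0045,.009,'f'),('top',.0045,.009,'f'),('side',.3,.33,'u'),('top',.3,.33,'u'),('side',.05,.3,'s')):
    c=dict(np.load(n+'0.npz')); W=world(c)
    if box in 'bp': k=(W[:,0]>.48)&(W[:,0]<.6)&(W[:,1]>-.33)&(W[:,1]<-.05)
    else: k=(W[:,0]>.40)&(W[:,0]<.62)&(W[:,1]>.17)&(W[:,1]<.36)
    W=W[k&(W[:,2]>z0)&(W[:,2]<z1)]
    r=cv2.minAreaRect(W[:,:2].astype(np.float32)*1000); v=np.linalg.svd(W[:,:2]-W[:,:2].mean(0),full_matrices=False)[2][0]
    print(n,box,len(W),np.round(r[0],1),np.round(r[1],1),round(r[2],1),'pca',round(np.degrees(np.arctan2(v[1],v[0])),1),W.mean(0).round(4),'ymin/max',W[:,1].min().round(3),W[:,1].max().round(3))
E
```

```text
side b 2968 [ 542.  -193.2] [ 33.6 212.9] 13.8 pca -76.1 [ 0.5415 -0.1943  0.0292] ymin/max -0.297 -0.089
top b 1441 [ 541.3 -182.7] [ 31.9 210.5] 13.9 pca -76.0 [ 0.5437 -0.1929  0.0304] ymin/max -0.287 -0.08
side p 655 [516.3 -89.3] [32.7 15.9] 11.3 pca -166.9 [ 0.5168 -0.0945  0.0953] ymin/max -0.099 -0.081
top p 97 [517.6 -86.7] [31.9 12.5] 12.7 pca -166.5 [ 0.5183 -0.0888  0.1079] ymin/max -0.095 -0.081
side f 1837 [526.1 275.2] [185.2 151.1] 11.7 pca 171.1 [0.5039 0.2575 0.0059] ymin/max 0.184 0.359
top f 2361 [510.4 265. ] [218.7 189. ] 0.3 pca 161.1 [0.5044 0.2589 0.0066] ymin/max 0.17 0.36
side u 627 [510.  268.4] [58.6 46.1] 13.0 pca -173.0 [0.508  0.2642 0.3133] ymin/max 0.241 0.297
top u 998 [511.1 270.3] [56.2 42.8] 12.0 pca -169.1 [0.5106 0.2695 0.3158] ymin/max 0.244 0.295
side s 4505 [510.1 264.9] [58.8 51.7] 10.2 pca 178.7 [0.5086 0.254  0.1946] ymin/max 0.236 0.293
```

View pics/both.png

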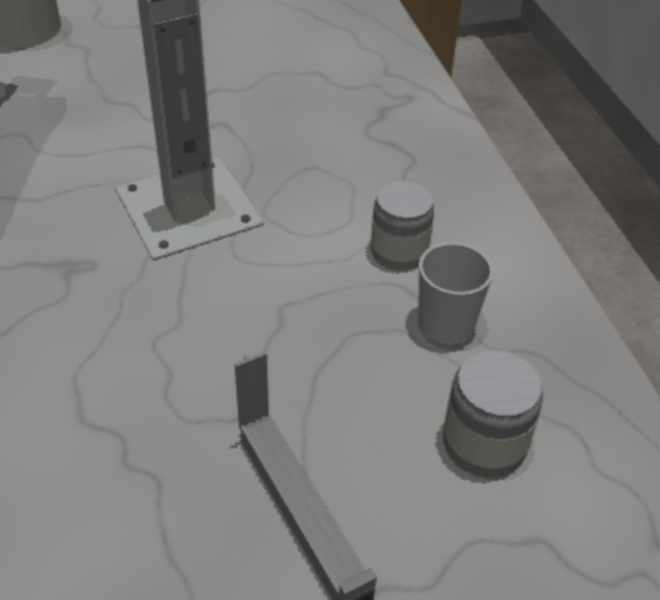

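View pics/top0.png

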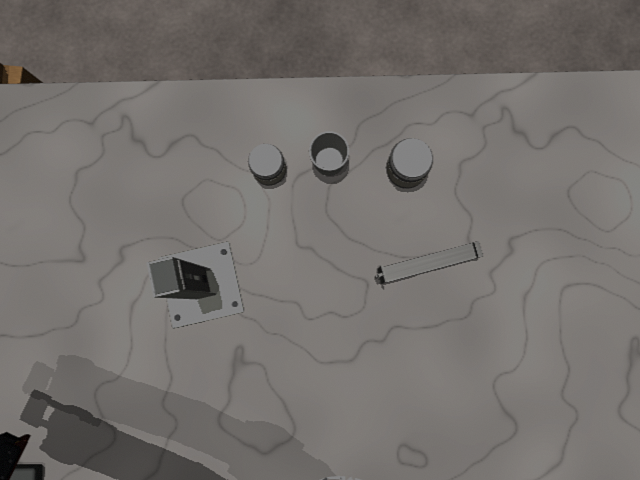

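```bash
python3 -m crank '[[0,0.003,-0.048,0,0],[0,0.003,-0.048,0,0],[0,0.003,-0.048,0,0],[0,0.003,-0.048,0,0],[0,0.003,-0.048,0,0],[0,0.003,-0.048,0,0],[0,0.01,-0.048,0,0],[0,0.015,-0.046,0,0],[0,0.02,-0.044,0,0],[0,0.02,-0.044,0,0]]' 40
python3 - <<'E'
from h import *
def plane(P,d0,tol=.0025):
    m=np.median(P,0); 
    best=None; rng=np.random.default_rng(0)
    for _ in range(500):
        a=P[rng.choice(len(P),3,False)]; n=np.cross(a[1]-a[0],a[2]-a[0]); l=np.linalg.norm(n)
        if l<1e-7: continue
        n/=l
        if abs(n@d0)<.9: continue
        k=abs((P-a[0])@n)<tol
        if best is None or k.sum()>best.sum(): best=k
    for _ in range(4):
        Q=P[best]; c=Q.mean(0); n=np.linalg.svd(Q-c,full_matrices=False)[2][2]; n*=np.sign(n@d0); best=abs((P-c)@n)<tol
    return c,n,best
d0=np.array([-.22,.975,0])
c=dict(np.load('side0.npz')); W=world(c)
for nm,b in(('strip',(.46,.56,.22,.30,.13,.30)),('plate',(.48,.56,-.13,-.06,.045,.13))):
    P=W[(W[:,0]>b[0])&(W[:,0]<b[1])&(W[:,1]>b[2])&(W[:,1]<b[3])&(W[:,2]>b[4])&(W[:,2]<b[5])]
    cc,n,k=plane(P,d0); Q=P[k]; a=np.arctan2(n[1],n[0]); ax=np.array([np.cos(a),np.sin(a)]); ay=np.array([-ax[1],ax[0]])
    print(nm,len(P),k.sum(),'ang',np.degrees(a).round(2),'n',n.round(3),'x',(Q[:,:2]@ax).mean().round(4),'lat pct',np.percentile(Q[:,:2]@ay,[0,1,2,50,98,99,100]).round(4),'c',cc.round(4))
print(ctrl.state()['force'])
E
```

```text
time_s: 1.5
tcp_pos: [0.3535, 0.0919, 0.2125]
tcp_rot: [-1.572, -0.002, 1.124]
force: [1.0, 1.9, 0.2]
opening: 0.0878
strip 3528 1946 ang 101.62 n [-0.201  0.98  -0.002] x 0.1372 lat pct [-0.5808 -0.5798 -0.5791 -0.5513 -0.5269 -0.526  -0.5249] c [0.5136 0.2457 0.2149]
plate 785 742 ang 103.52 n [-0.234  0.972 -0.004] x -0.213 lat pct [-0.4973 -0.497  -0.4966 -0.4804 -0.4652 -0.465  -0.4646] c [ 0.5171 -0.0947  0.0869]
[1.01922101 1.85991398 0.16003499]
```

```bash
python3 -m crank '[[0,0.023,-0.0332,-0.01,-0.11],[0,0.023,-0.0332,-0.01,-0.11],[0,0.023,-0.0332,-0.01,-0.11],[0,0.023,-0.0332,-0.01,-0.11],[0,0.023,-0.0332,-0.01,-0.11],[0,0.023,-0.0332,-0.01,-0.11],[0,0.023,-0.0332,-0.01,-0.11],[0,0.022,-0.0332,-0.01,-0.11],[0,0,0,-0.01,-0.005],[0,0,0,0,0]]' 40
```

```text
time_s: 2.5
tcp_pos: [0.535, -0.1723, 0.1203]
tcp_rot: [-1.57, 0.003, 0.238]
force: [-0.3, 0.2, 0.6]
opening: 0.0881
```

```bash
python3 -m crank '[[0,0.001,-0.001,-0.03,0],[0,0,0,-0.03,0],[0,0,0,-0.02,0],[0,0,0,-0.012,0],[0,0,0,0,0],[1,0,0,0,0],[1,0,0,0,0],[1,0,0,0,0],[1,0,0,0,0],[1,0,0,0,0]]' 50
```

```text
time_s: 3.5
tcp_pos: [0.5373, -0.1729, 0.0303]
tcp_rot: [-1.571, -0.001, 0.239]
force: [0.4, 0.2, -0.2]
opening: 0.0515
```

```bash
python3 -m crank '[[1,0,0,0,0],[1,0,0,0,0],[1,0,0,0.01,0],[1,0,0,0.02,0],[1,0,0,0.03,0],[1,0,0,0.04,0],[1,0,0,0.03,0],[1,0,0,0,0]]' 50
```

```text
time_s: 4.3
tcp_pos: [0.5393, -0.1742, 0.1647]
tcp_rot: [-1.573, -0.007, 0.238]
force: [1.3, -0.9, -0.2]
opening: 0.0005
```

```bash
cat > b.py <<'E'
from h import *
import sys
for n in ('side','top'):
    c=cam(n); cv2.imwrite(f'pics/{n}_{sys.argv[1]}.png',c['frame']); np.savez(f'{n}1.npz',**{k:c[k] for k in('z_map','intrinsics','R','t')})
    for r in ctrl.silhouettes('bracket',n)[:2]:
        W=world(c,r['region']); print(n,round(r['p'],2),np.percentile(W,[3,50,97],axis=0).round(3).tolist())
        W=W[(W[:,2]>.024)&(W[:,2]<.036)]; R=cv2.minAreaRect(W[:,:2].astype(np.float32)*1000); print(np.round(R[0],1),np.round(R[1],1),R[2])
print(ctrl.state()['tcp_pos'],ctrl.state()['opening'])
E
python3 b.py miss
```

```text
side 0.83 [[0.504, -0.294, 0.003], [0.537, -0.185, 0.029], [0.574, -0.092, 0.104]]
[ 542.3 -193.7] [ 33.9 212.3] 13.851191520690918
top 0.88 [[0.507, -0.169, -0.0], [0.528, -0.128, 0.031], [0.549, -0.085, 0.125]]
[ 528.8 -132.2] [32.  89.7] 13.895039558410645
top 0.46 [[0.728, -0.028, 0.0], [0.776, 0.007, 0.035], [0.799, 0.041, 0.092]]
[762.8   7.1] [60.  67.1] 89.1479263305664
[ 0.53643602 -0.17258717  0.1592362 ] 0.0006564335835864345
```

View pics/side_miss.png

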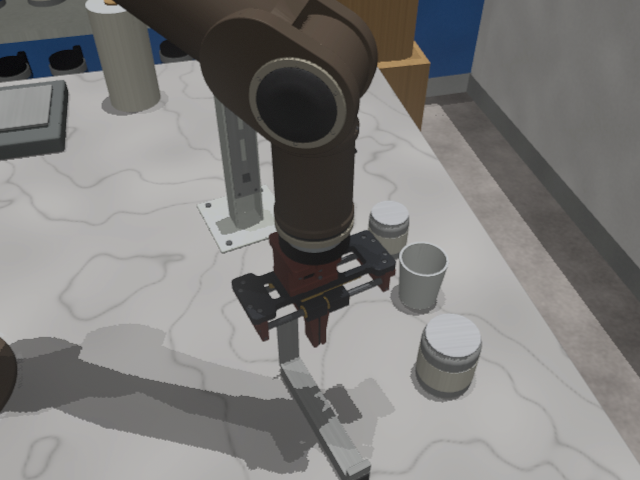

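The jaws (at 315,335) are shut above the bar. I lifted before they had closed, and the bracket still stands where it was, so I'll retry with more closing time.

```bash
python3 -m crank '[[0,0,0,0,0],[0,0,0,0,0],[0,0,0,0,0],[0,0,0,0,0],[0,0,0,0,0],[0,0,0,0,0],[0,0,0,0,0],[0,0,0,-0.03,0],[0,0,0,-0.03,0],[0,0,0,-0.03,0]]' 50
python3 -m crank '[[0.3,0,0,-0.03,0],[0.5,0,0,-0.011,0],[1,0,0,0,0],[1,0,0,0,0],[1,0,0,0,0],[1,0,0,0,0],[1,0,0,0,0],[1,0,0,0,0],[1,0,0,0,0],[1,0,0,0,0]]' 50
```

```text
time_s: 5.5
tcp_pos: [0.5373, -0.1728, 0.0692]
tcp_rot: [-1.571, -0.001, 0.239]
force: [-0.6, 0.3, 0.3]
opening: 0.0769
time_s: 6.5
tcp_pos: [0.5371, -0.1729, 0.029]
tcp_rot: [-1.571, -0.0, 0.239]
force: [0.6, 0.3, 0.2]
opening: 0.004
```

```bash
python3 b.py miss2; python3 -c "
import cv2;a=cv2.imread('pics/side_miss2.png')[230:480,200:480];cv2.imwrite('pics/m2c.png',cv2.resize(a,(672,600)))"
```

```text
side 0.62 [[0.514, -0.295, 0.004], [0.548, -0.233, 0.029], [0.576, -0.136, 0.048]]
[ 542.2 -195.4] [ 33.1 209.9] 13.83680248260498
side 0.24 [[0.43, 0.193, 0.002], [0.47, 0.252, 0.005], [0.513, 0.332, 0.043]]
[482.6 262.1] [ 4.  45.7] 14.868334770202637
top 0.81 [[0.506, -0.141, 0.004], [0.523, -0.114, 0.031], [0.543, -0.085, 0.126]]
[ 525.5 -119. ] [31.8 62.2] 14.247382164001465
[ 0.53707466 -0.17299064  0.02894102] 0.00024079767201790297
```

View pics/m2c.png

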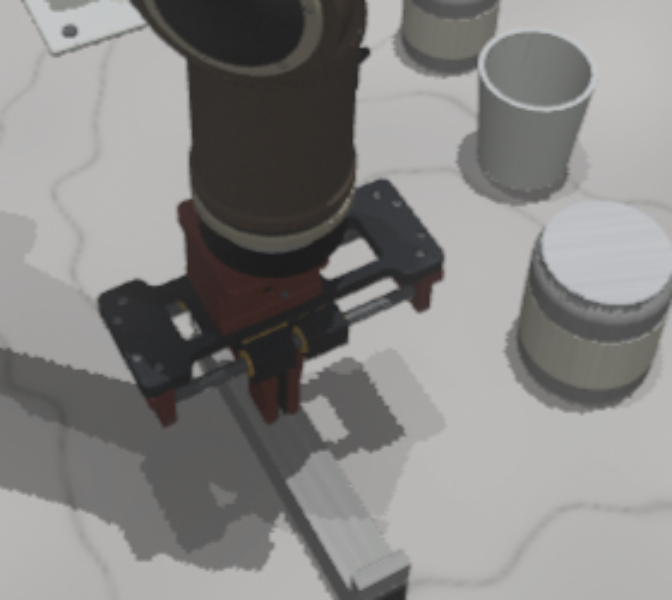

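```bash
python3 - <<'E'
from h import *
c=dict(np.load('side1.npz')); z=c['z_map']; a=cv2.imread('pics/side_miss2.png')
for (u,v) in [(310,385),(311,395),(311,401),(312,406),(313,412),(319,385),(320,397),(322,402),(301,392),(268,398),(375,353)]:
    m=np.zeros_like(z,bool); m[v,u]=1; print((u,v),a[v,u],world(c,m).round(3))
E
```

```text
(310, 385) [36 34 34] [[ 0.523 -0.21   0.131]]
(311, 395) [35 37 56] [[ 0.53  -0.186  0.069]]
(311, 401) [35 38 56] [[ 0.53  -0.187  0.055]]
(312, 406) [49 51 62] [[ 0.531 -0.186  0.04 ]]
(313, 412) [77 79 77] [[ 0.531 -0.191  0.032]]
(319, 385) [33 34 40] [[ 0.542 -0.182  0.083]]
(320, 397) [36 38 53] [[ 0.544 -0.182  0.052]]
(322, 402) [58 59 67] [[ 0.548 -0.177  0.03 ]]
(301, 392) [76 77 76] [[ 0.523 -0.153  0.029]]
(268, 398) [36 39 57] [[ 0.468 -0.223  0.143]]
(375, 353) [45 48 63] [[ 0.615 -0.188  0.138]]
```

```bash
python3 -m crank '[[1,0,0,0.03,0],[0,0,0,0.01,0],[0,0,0,0,0],[0,0,0,0,0],[0,0,0,0,0],[0,0,0,0,0],[0,0,0,0,0],[0,0,0,0,0],[0,0,0,-0.02,0],[0,0,0,-0.02,0]]' 50
python3 -m crank '[[0,0,0,0,0],[0,0,0,0,0]]'; python3 b.py open; python3 - <<'E'
import cv2
a=cv2.imread('pics/side_open.png')[280:480,200:440];cv2.imwrite('pics/oc.png',cv2.resize(a,(720,600)))
E
```

```text
time_s: 7.7
tcp_pos: [0.5377, -0.173, 0.0288]
tcp_rot: [-1.571, -0.001, 0.239]
force: [0.9, -0.9, 0.4]
opening: 0.0694
time_s: 7.9
tcp_pos: [0.5368, -0.1732, 0.029]
tcp_rot: [-1.571, 0.001, 0.239]
force: [0.6, 0.4, 0.4]
opening: 0.0849
side 0.77 [[0.518, -0.295, 0.002], [0.546, -0.224, 0.029], [0.576, -0.142, 0.047]]
[ 545.6 -208.8] [ 33.4 181.6] 13.67375373840332
top 0.75 [[0.507, -0.142, 0.024], [0.525, -0.114, 0.031], [0.543, -0.085, 0.125]]
[ 525.7 -119.5] [31.9 63.8] 13.230517387390137
[ 0.53772576 -0.17317854  0.02989815] 0.08793417616567466
```

View pics/oc.png

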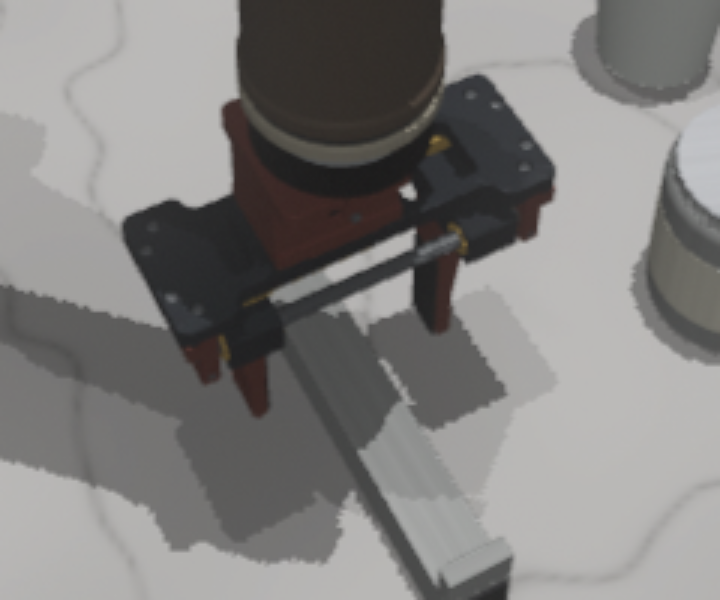

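The open fingertips (260,412 and 438,330 in the crop) hang clear above the bench, so I'll measure how far.

```bash
python3 - <<'E'
from h import *
c=dict(np.load('side1.npz')); a=cv2.imread('pics/side_open.png').astype(int)
z=c['z_map']
for x0,x1,y0,y1 in((276,292,395,425),(340,352,365,395)):
    red=(a[...,2]-a[...,1]>12)&(z>0); m=np.zeros_like(red); m[y0:y1,x0:x1]=1
    W=world(c,m&red); print(len(W),np.percentile(W,[0,2,5,50,95,100],axis=0).round(3).tolist())
s=ctrl.state(); print(s['tcp_pos'],np.round(s['q'],3),s['force'])
E
```

```text
133 [[0.484, -0.198, 0.04], [0.485, -0.198, 0.042], [0.486, -0.197, 0.045], [0.491, -0.195, 0.062], [0.495, -0.185, 0.084], [0.496, -0.18, 0.087]]
109 [[0.582, -0.175, 0.041], [0.582, -0.175, 0.043], [0.582, -0.174, 0.045], [0.585, -0.173, 0.076], [0.589, -0.171, 0.099], [0.59, -0.171, 0.103]]
[ 0.53772576 -0.17317854  0.02989815] [-0.186  0.589  0.558  1.937 -0.451  0.74   0.876] [-0.34120739  0.12344575 -0.14757824]
```

Measured tips are at z≈0.039, where the reported TCP would put them at 0.004. The camera reads the bar top correctly at 0.03, so the reported TCP sits about 35 mm too low. I'll trust the camera and go about 33 mm lower, watching the force.

```bash
python3 -m crank '[[0,0,0,-0.01,0],[0,0,0,-0.01,0],[0,0,0,-0.006,0],[0,0,0,0,0]]' 50; python3 -m crank '[[0,0,0,-0.004,0],[0,0,0,-0.002,0],[0,0,0,0,0]]'; python3 - <<'E'
from h import *
c=cam('side'); cv2.imwrite('pics/low.png',c['frame']); a=c['frame'].astype(int); z=c['z_map']
red=(a[...,2]-a[...,1]>12)&(z>0); v,u=np.nonzero(red); W=world(c,red)
for s in(-1,1):
    k=(s*(W[:,0]-.538)>.03)&(s*(W[:,0]-.538)<.07)&(W[:,2]<.06); print(k.sum(),W[k].min(0).round(3),np.median(W[k],0).round(3))
E
```

```text
time_s: 8.5
tcp_pos: [0.5361, -0.1727, 0.0016]
tcp_rot: [-1.57, 0.002, 0.239]
force: [0.1, -0.1, 0.9]
opening: 0.0876
time_s: 8.8
tcp_pos: [0.5369, -0.173, -0.0033]
tcp_rot: [-1.571, 0.0, 0.239]
force: [-0.6, -0.2, 0.3]
opening: 0.0878
109 [ 0.483 -0.198  0.008] [ 0.49  -0.196  0.029]
81 [ 0.583 -0.175  0.008] [ 0.587 -0.172  0.037]
```

```bash
python3 -m crank '[[0,0,0,-0.002,0],[1,0,0,0,0],[1,0,0,0,0],[1,0,0,0,0],[1,0,0,0,0],[1,0,0,0,0],[1,0,0,0,0],[1,0,0,0,0],[1,0,0,0,0],[1,0,0,0,0]]' 50
```

```text
time_s: 9.85
tcp_pos: [0.5372, -0.1729, -0.005]
tcp_rot: [-1.571, -0.0, 0.239]
force: [0.1, 0.9, 0.3]
opening: 0.032
```

```bash
python3 -m crank '[[1,0,0,0.01,0],[1,0,0,0.025,0],[1,0,0,0.035,0],[1,0,0,0.035,0],[1,0,0,0.03,0],[1,0,0.03,0.004,0],[1,0,0.04,0,0],[1,0.002,0.04,0,-0.018],[1,0.002,0.04,0,-0.018],[1,0.002,0.04,0,0]]' 50
python3 -m crank '[[1,0,0.035,0,0],[1,0,0.03,0,0],[1,0,0.021,0,0],[1,0,0,0,0],[1,0,0,0,0]]'
cat > c.py <<'E'
from h import *
import sys
s=ctrl.state(); print(s['tcp_pos'],s['tcp_rot'],s['force'],s['opening'])
def plane(P,d0,tol=.0025):
    best=None; rng=np.random.default_rng(0)
    for _ in range(600):
        a=P[rng.choice(len(P),3,False)]; n=np.cross(a[1]-a[0],a[2]-a[0]); l=np.linalg.norm(n)
        if l<1e-7: continue
        n/=l
        if abs(n@d0)<.95: continue
        k=abs((P-a[0])@n)<tol
        if best is None or k.sum()>best.sum(): best=k
    for _ in range(4):
        Q=P[best]; c=Q.mean(0); n=np.linalg.svd(Q-c,full_matrices=False)[2][2]; n*=np.sign(n@d0); best=abs((P-c)@n)<tol
    return best,n
A=np.radians(101.6); ax=np.array([np.cos(A),np.sin(A),0]); ay=np.array([-ax[1],ax[0],0])
o=np.array(s['tcp_pos']); 
for n in('side','top'):
    c=cam(n); cv2.imwrite(f'pics/{n}_{sys.argv[1]}.png',c['frame']); np.savez(f'{n}_{sys.argv[1]}.npz',**{k:c[k] for k in('z_map','intrinsics','R','t')})
    W=world(c); X=W@ax; Y=W@ay; Z=W[:,2]; g=o@ax
    B=np.stack([X,Y,Z],1)
    def rep(nm,k):
        P=B[k]
        if len(P)<40: print(n,nm,len(P)); return
        b,nn=plane(P,np.array([1.,0,0])); Q=P[b]
        p=np.percentile(Q,[1,50,99],axis=0).round(4)
        print(n,nm,len(P),b.sum(),'n',nn.round(3),'X',p[1,0],'Y',p[[0,2],1],'mid',p[[0,2],1].mean().round(4),'Z',p[[0,2],2])
    near=abs(Y+.553)<.04
    rep('plate',near&(X>g+.06)&(X<g+.115)&(Z>.19)&(Z<.3))
    rep('strip',near&(X>.125)&(X<.165)&(Z>.08)&(Z<.32))
    k=near&(X>g-.16)&(X<g+.09)&(Z>.155)&(Z<.185); P=B[k]
    if len(P)>50: print(n,'bar top z',np.median(P[:,2]).round(4),'slope',np.polyfit(P[:,0],P[:,2],1)[0].round(4))
E
python3 c.py pre
```

```text
time_s: 10.85
tcp_pos: [0.5425, 0.0185, 0.1345]
tcp_rot: [-1.571, 0.0, 0.202]
force: [1.4, -0.1, -2.0]
opening: 0.0318
time_s: 11.35
tcp_pos: [0.5427, 0.1029, 0.1342]
tcp_rot: [-1.571, 0.0, 0.204]
force: [0.0, -0.9, -2.3]
opening: 0.0319
[0.54271133 0.10292685 0.13416587] [-1.57118602e+00  3.71142030e-04  2.03901264e-01] [ 0.03166927 -0.93592697 -2.30842251] 0.03186201639371659
side plate 0
side strip 1591 916 n [ 0.999 -0.052 -0.006] X 0.1373 Y [-0.5543 -0.5253] mid -0.5398 Z [0.0822 0.3154]
side bar top z 0.1682 slope -0.0041
top plate 0
top strip 1490 753 n [ 1.    -0.004 -0.008] X 0.1386 Y [-0.5811 -0.5279] mid -0.5545 Z [0.0869 0.3177]
top bar top z 0.1694 slope -0.0185
```

```bash
python3 - <<'E'
import cv2,numpy as np
a=cv2.imread('pics/side_pre.png')[60:360,140:440];b=cv2.imread('pics/top_pre.png')[220:340,120:320]
cv2.imwrite('pics/prec.png',np.hstack([cv2.resize(a,(400,400)),cv2.resize(b,(400,240))[:400] if 0 else cv2.copyMakeBorder(cv2.resize(b,(400,240)),0,160,0,0,cv2.BORDER_CONSTANT)]))
E
```

```text
(no output)
```

View pics/prec.png

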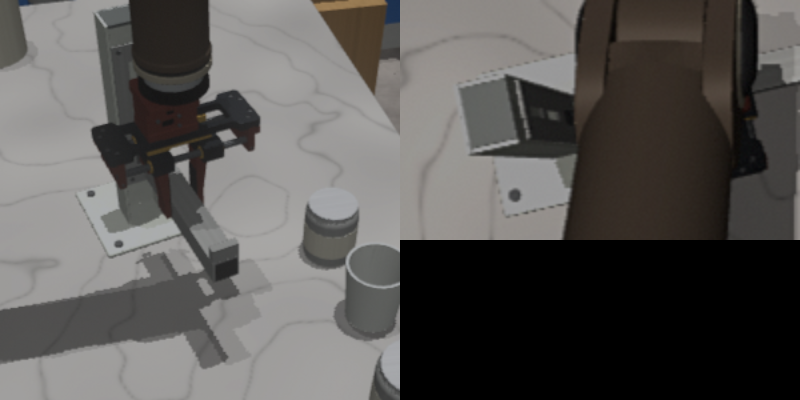

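```bash
cat > d.py <<'E'
from h import *
import sys
A=np.radians(101.6); ax=np.array([np.cos(A),np.sin(A),0]); ay=np.array([-ax[1],ax[0],0])
g=np.array(ctrl.state()['tcp_pos'])@ax; zt=float(sys.argv[2])
for n in('side','top'):
    c=dict(np.load(f'{n}_{sys.argv[1]}.npz')); W=world(c); X,Y,Z=W@ax,W@ay,W[:,2]
    k=(abs(Y+.553)<.03)&(X>g-.112)&(X<g-.02)&(abs(Z-zt)<.005); X,Y,Z=X[k],Y[k],Z[k]
    if len(X)<60: print(n,len(X)); continue
    m=[];b=np.arange(g-.112,g-.02,.008)
    for l in b:
        q=(X>=l)&(X<l+.008)
        if q.sum()>12: m.append([l+.004,Y[q].min(),Y[q].max()])
    m=np.array(m); w=m[:,2]-m[:,1]; k=abs(w-np.median(w))<.004; m=m[k]; mid=m[:,1:].mean(1)
    p=np.polyfit(m[:,0],mid,1); print(n,len(m),'width',np.median(w).round(4),'lat mid',mid.mean().round(4),'slope',p[0].round(4),'at plate',np.polyval(p,g+.085).round(4),'z',np.median(Z).round(4))
E
python3 d.py pre .169
```

```text
side 11 width 0.0321 lat mid -0.5508 slope -0.0068 at plate -0.5518 z 0.1682
top 9 width 0.0316 lat mid -0.5527 slope 0.0024 at plate -0.5523 z 0.1693
```

```bash
python3 -m crank '[[1,0.002,0.0004,0,0],[1,-0.003,0.0147,0,0],[1,-0.003,0.0147,0,0],[1,-0.002,0.0098,0,0],[1,0,0,0,0],[1,0,0,0,0]]' 60; python3 -m crank '[[1,-0.0006,0.0029,0,0],[1,-0.0006,0.0029,0,0],[1,-0.0006,0.0029,0,0],[1,-0.0006,0.0029,0,0],[1,0,0,0,0]]'
```

```text
time_s: 12.05
tcp_pos: [0.5369, 0.1431, 0.1339]
tcp_rot: [-1.571, 0.0, 0.204]
force: [0.2, -0.4, -1.8]
opening: 0.0314
time_s: 12.55
tcp_pos: [0.5345, 0.1548, 0.1339]
tcp_rot: [-1.571, 0.0, 0.204]
force: [-0.1, 0.1, -2.3]
opening: 0.0316
```

```bash
python3 -m crank '[[1,-0.0004,0.002,0,0],[1,-0.0004,0.002,0,0],[1,0,0,0,0]]'; python3 -m crank '[[1,-0.0004,0.002,0,0],[1,-0.0002,0.001,0,0],[1,0,0,0,0]]'; python3 -m crank '[[1,-0.0002,0.001,0,0],[1,0,0,0,0]]'
```

```text
time_s: 12.85
tcp_pos: [0.5338, 0.1586, 0.134]
tcp_rot: [-1.571, -0.0, 0.203]
force: [-0.2, -0.6, -2.7]
opening: 0.0321
time_s: 13.15
tcp_pos: [0.5332, 0.1614, 0.1339]
tcp_rot: [-1.571, 0.0, 0.203]
force: [-0.4, -0.5, -1.5]
opening: 0.0315
time_s: 13.35
tcp_pos: [0.5331, 0.1623, 0.1339]
tcp_rot: [-1.571, -0.0, 0.203]
force: [0.7, -0.3, -1.7]
opening: 0.0316
```

```bash
for i in 1; do python3 -m crank '[[1,-0.0002,0.001,0,0],[1,0,0,0,0]]'; done; python3 -m crank '[[1,-0.0002,0.001,0,0],[1,0,0,0,0]]'; python3 -m crank '[[1,-0.0002,0.001,0,0],[1,0,0,0,0]]'
```

```text
time_s: 13.55
tcp_pos: [0.5329, 0.1629, 0.134]
tcp_rot: [-1.571, -0.0, 0.203]
force: [-0.1, -0.9, -3.0]
opening: 0.0316
time_s: 13.75
tcp_pos: [0.5329, 0.1629, 0.1339]
tcp_rot: [-1.572, -0.0, 0.202]
force: [0.9, -5.9, -3.1]
opening: 0.0317
time_s: 13.95
tcp_pos: [0.5329, 0.163, 0.1339]
tcp_rot: [-1.573, 0.0, 0.201]
force: [2.8, -8.0, -2.7]
opening: 0.0315
```

```bash
python3 -m crank '[[1,0.0003,-0.0017,0,0],[1,0,0,0,0]]'; python3 -m crank '[[1,0,0,-0.001,0],[1,0,0,-0.001,0],[1,0,0,-0.001,0],[1,0,0,0,0]]';  python3 -m crank '[[1,0,0,-0.001,0],[1,0,0,-0.001,0],[1,0,0,0,0]]'
```

```text
time_s: 14.15
tcp_pos: [0.5329, 0.163, 0.134]
tcp_rot: [-1.571, -0.0, 0.203]
force: [0.3, -3.8, -3.0]
opening: 0.0313
time_s: 14.55
tcp_pos: [0.533, 0.163, 0.1309]
tcp_rot: [-1.571, -0.0, 0.203]
force: [2.0, -4.8, -1.8]
opening: 0.0317
time_s: 14.85
tcp_pos: [0.533, 0.1631, 0.129]
tcp_rot: [-1.571, -0.0, 0.203]
force: [1.4, -5.0, -2.2]
opening: 0.032
```

```bash
for k in 1; do python3 -m crank '[[1,0,0,-0.001,0],[1,0,0,-0.001,0],[1,0,0,0,0]]'; done; python3 -m crank '[[1,0,0,-0.001,0],[1,0,0,-0.001,0],[1,0,0,0,0]]'; python3 -m crank '[[1,0,0,-0.001,0],[1,0,0,-0.001,0],[1,0,0,0,0]]'
```

```text
time_s: 15.15
tcp_pos: [0.5331, 0.1631, 0.127]
tcp_rot: [-1.571, -0.0, 0.203]
force: [1.4, -5.7, -1.4]
opening: 0.0314
time_s: 15.45
tcp_pos: [0.5331, 0.1631, 0.125]
tcp_rot: [-1.571, -0.0, 0.203]
force: [1.8, -4.8, -1.4]
opening: 0.0315
time_s: 15.75
tcp_pos: [0.5331, 0.163, 0.123]
tcp_rot: [-1.571, -0.0, 0.203]
force: [0.6, -5.5, -1.3]
opening: 0.0315
```

```bash
python3 -m crank '[[1,0,0,-0.001,0],[1,0,0,-0.001,0],[1,0,0,0,0]]'; python3 -m crank '[[1,0,0,-0.001,0],[1,0,0,-0.001,0],[1,0,0,0,0]]'; python3 -m crank '[[1,0,0,-0.001,0],[1,0,0,-0.001,0],[1,0,0,0,0]]'
```

```text
time_s: 16.05
tcp_pos: [0.5331, 0.163, 0.1211]
tcp_rot: [-1.571, -0.001, 0.203]
force: [0.5, -4.8, -0.6]
opening: 0.0316
time_s: 16.35
tcp_pos: [0.5335, 0.1628, 0.1193]
tcp_rot: [-1.572, -0.001, 0.202]
force: [1.6, -5.8, 0.6]
opening: 0.0319
time_s: 16.65
tcp_pos: [0.5337, 0.1624, 0.1175]
tcp_rot: [-1.572, -0.001, 0.202]
force: [2.5, -7.2, 0.3]
opening: 0.0318
```

```bash
python3 -m crank '[[1,0,0,-0.001,0],[1,0,0,-0.001,0],[1,0,0,0,0]]'; python3 -m crank '[[1,0,0,-0.001,0],[1,0,0,-0.001,0],[1,0,0,0,0]]'; python3 -m crank '[[1,0,0,-0.001,0],[1,0,0,-0.001,0],[1,0,0,0,0]]'
```

```text
time_s: 16.95
tcp_pos: [0.5339, 0.1622, 0.1156]
tcp_rot: [-1.572, -0.002, 0.202]
force: [2.1, -7.3, 2.4]
opening: 0.0312
time_s: 17.25
tcp_pos: [0.534, 0.1622, 0.1137]
tcp_rot: [-1.572, -0.002, 0.202]
force: [1.7, -7.2, 2.3]
opening: 0.0317
time_s: 17.55
tcp_pos: [0.5341, 0.1623, 0.1117]
tcp_rot: [-1.572, -0.002, 0.202]
force: [1.8, -8.3, 2.7]
opening: 0.0317
```

```bash
python3 -m crank '[[1,0,0,-0.001,0],[1,0,0,-0.001,0],[1,0,0,0,0]]'; python3 -m crank '[[1,0,0,-0.001,0],[1,0,0,-0.001,0],[1,0,0,0,0]]'; python3 -m crank '[[1,0,0,-0.001,0],[1,0,0,0,0]]'
```

```text
time_s: 17.85
tcp_pos: [0.5341, 0.1623, 0.1098]
tcp_rot: [-1.572, -0.002, 0.202]
force: [2.3, -7.8, 4.0]
opening: 0.0317
time_s: 18.15
tcp_pos: [0.5343, 0.1624, 0.108]
tcp_rot: [-1.572, -0.003, 0.202]
force: [1.7, -7.7, 4.6]
opening: 0.0319
time_s: 18.35
tcp_pos: [0.5343, 0.1623, 0.1068]
tcp_rot: [-1.572, -0.003, 0.202]
force: [2.8, -7.2, 1.0]
opening: 0.0317
```

```bash
python3 -m crank '[[1,0,0,-0.001,0],[1,0,0,0,0]]'; python3 -m crank '[[1,0,0,-0.001,0],[1,0,0,0,0]]'; python3 -m crank '[[1,0,0,-0.001,0],[1,0,0,0,0]]'
```

```text
time_s: 18.55
tcp_pos: [0.5329, 0.163, 0.1046]
tcp_rot: [-1.572, -0.0, 0.202]
force: [2.7, -5.5, -5.3]
opening: 0.0316
time_s: 18.75
tcp_pos: [0.533, 0.163, 0.1039]
tcp_rot: [-1.571, -0.0, 0.203]
force: [0.8, -6.0, -2.6]
opening: 0.0318
time_s: 18.95
tcp_pos: [0.5331, 0.1631, 0.1033]
tcp_rot: [-1.571, -0.001, 0.203]
force: [-0.0, -6.6, 0.6]
opening: 0.0316
```

```bash
python3 -m crank '[[1,0,0,-0.001,0],[1,0,0,0,0]]'; python3 -m crank '[[1,0,0,-0.001,0],[1,0,0,0,0]]'
```

```text
time_s: 19.15
tcp_pos: [0.5333, 0.1631, 0.1029]
tcp_rot: [-1.571, -0.001, 0.203]
force: [-1.2, -7.4, 6.1]
opening: 0.0319
time_s: 19.35
tcp_pos: [0.5335, 0.1631, 0.1024]
tcp_rot: [-1.57, -0.001, 0.203]
force: [-2.4, -7.4, 10.6]
opening: 0.0318
```

```bash
python3 -m crank '[[1,0,0,0.0015,0],[1,0.0003,-0.0012,0.001,0],[1,0,0,0,0]]'; python3 -m crank '[[1,0,0,0.001,0],[1,0,0,0,0]]'; python3 -m crank '[[1,0,0,0.001,0],[1,0,0,0,0]]'
```

```text
time_s: 19.65
tcp_pos: [0.533, 0.163, 0.1035]
tcp_rot: [-1.57, -0.0, 0.203]
force: [0.1, -1.7, -1.4]
opening: 0.0316
time_s: 19.85
tcp_pos: [0.5328, 0.1629, 0.1042]
tcp_rot: [-1.571, 0.0, 0.204]
force: [1.1, -0.8, -3.5]
opening: 0.0315
time_s: 20.05
tcp_pos: [0.5326, 0.1628, 0.1047]
tcp_rot: [-1.571, 0.001, 0.203]
force: [1.5, 1.8, -10.8]
opening: 0.0317
```

The upward tug is held (−10.8 N against a −2.4 N baseline), so the catch is latched. I'll settle it back down and let go.

```bash
python3 -m crank '[[1,0,0,-0.0013,0],[1,0,0,-0.001,0],[1,0,0,0,0]]'; python3 -m crank '[[0.9,0,0,0,0],[0.6,0,0,0,0],[0.3,0,0,0,0],[0,0,0,0,0],[0,0,0,0,0],[0,0,0,0,0],[0,0,0,0,0],[0,0,0,0,0]]'; python3 -m crank '[[0,0.002,-0.01,0.015,0],[0,0.003,-0.015,0.02,0],[0,0.005,-0.025,0.03,0],[0,0.005,-0.03,0.03,0],[0,0.005,-0.03,0.03,0],[0,-0.01,-0.04,0.01,0],[0,-0.01,-0.04,0,0],[0,-0.01,-0.04,0,0],[0,-0.01,-0.03,0,0],[0,0,0,0,0]]'; python3 c.py end; python3 - <<'E'
import cv2,numpy as np
a=cv2.imread('pics/side_end.png')[40:360,140:440];cv2.imwrite('pics/endc.png',cv2.resize(a,(562,600)))
E
```

```text
time_s: 20.35
tcp_pos: [0.5331, 0.1625, 0.1034]
tcp_rot: [-1.57, -0.0, 0.203]
force: [0.3, 0.3, -2.1]
opening: 0.0318
time_s: 21.15
tcp_pos: [0.5331, 0.1623, 0.1031]
tcp_rot: [-1.571, -0.0, 0.203]
force: [0.9, -0.0, -0.3]
opening: 0.0797
time_s: 22.15
tcp_pos: [0.5112, -0.1038, 0.2398]
tcp_rot: [-1.572, -0.001, 0.195]
force: [0.4, 1.2, -0.1]
opening: 0.0878
[ 0.51117995 -0.10378718  0.23978964] [-1.57188280e+00 -1.26833951e-03  1.94712834e-01] [ 0.41511598  1.2284774  -0.09691813] 0.08783258922426154
side plate 0
side strip 1025 478 n [ 0.878 -0.478  0.   ] X 0.1393 Y [-0.5385 -0.5249] mid -0.5317 Z [0.1157 0.3152]
top plate 0
top strip 1553 612 n [ 0.998  0.01  -0.055] X 0.1384 Y [-0.5815 -0.528 ] mid -0.5548 Z [0.136  0.3186]
```

View pics/endc.png

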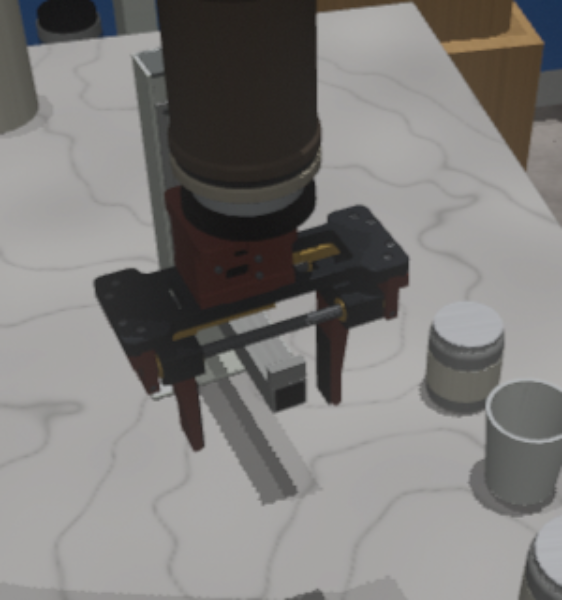

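The arm hangs free on the upright (front end at 285,385), and the tins and cup are undisturbed. I'll clear the view for one close check.

```bash
python3 -m crank '[[0,-0.03,-0.03,0.01,0],[0,-0.03,-0.03,0.01,0],[0,-0.03,-0.03,0.01,0],[0,-0.03,-0.03,0.0,0],[0,-0.01,-0.03,0.0,0],[0,0,-0.03,0,0],[0,0,-0.03,0,0],[0,0,0,0,0],[0,0,0,0,0]]'; python3 - <<'E'
from h import *
A=np.radians(101.6); ax=np.array([np.cos(A),np.sin(A),0]); ay=np.array([-ax[1],ax[0],0])
for n in('side','top'):
    c=cam(n); W=world(c); X,Y,Z=W@ax,W@ay,W[:,2]
    k=(abs(Y+.553)<.012)&(X>-.05)&(X<.125)&(Z>.08)&(Z<.2); p=np.polyfit(X[k],Z[k],1) if k.sum()>20 else None
    print(n,'bar top',k.sum(),np.median(Z[k]).round(4),'slope',p)
    k=(abs(Y+.553)<.012)&(X>.12)&(X<.145)&(Z>.17)&(Z<.22); print('plate front X',np.median(X[k]).round(4) if k.any() else None)
    k=(abs(Y+.553)<.018)&(X>.125)&(X<.137)&(Z>.2)&(Z<.27); print('plate top z',Z[k].max().round(4) if k.any() else None)
    for q in('tin_a','cup'):
        for r in ctrl.silhouettes(q,n)[:2]: print(q,round(r['p'],2),np.median(world(c,r['region']),0).round(3))
    if n=='side': cv2.imwrite('pics/fin.png',cv2.resize(c['frame'][60:310,150:400],(600,600)))
E
```

```text
time_s: 23.15
tcp_pos: [0.3834, -0.3072, 0.2681]
tcp_rot: [-1.571, 0.001, 0.203]
force: [0.0, 0.4, -0.3]
opening: 0.0876
side bar top 976 0.1366 slope [0.01075113 0.13626614]
plate front X 0.1323
plate top z 0.2698
tin_a 0.74 [0.739 0.109 0.068]
tin_a 0.62 [ 0.73  -0.177  0.089]
cup 0.66 [ 0.762 -0.003  0.059]
top bar top 1230 0.1379 slope [0.01210708 0.13737449]
plate front X 0.1336
plate top z 0.2366
tin_a 0.85 [0.741 0.13  0.083]
tin_a 0.72 [ 0.735 -0.15   0.098]
cup 0.6 [0.776 0.007 0.039]
```

View pics/fin.png

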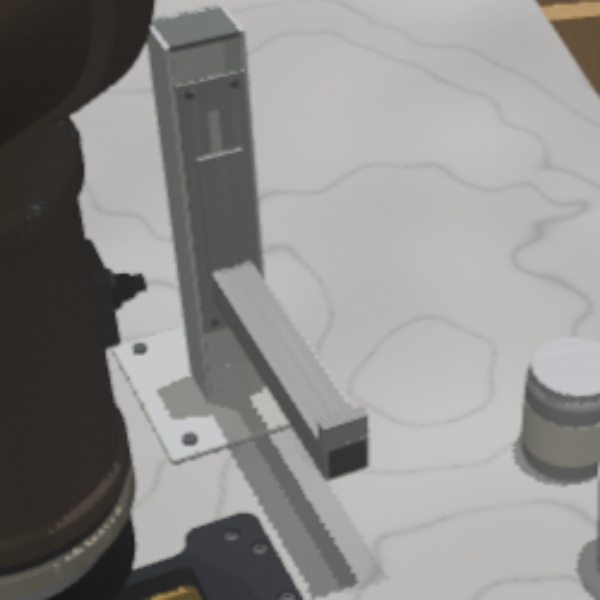

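```bash
python3 -c "
from rig import ctrl
print(ctrl.sign_off())"
```

```text
the job is handed in; nothing more can be done
None
```

The display arm is fitted to the upright, with both claws hooked, pressed to the hard stop and released. I handed the job in at about 23 s of robot time, with the gripper open and well clear.

**Grasp:** The first two tries closed on air. On the first I lifted before the fingers had closed. On the second the tips were still above the bar, because the camera put the fingertips about 35 mm higher than the reported tool position implies. I went by the camera, and the third grip held at 32 mm.

**Pressing:** The claws entered without contact force, and the plate met the face at about 6 to 8 N. The lip rode over the catch with about 5 to 7 N of net push. It then gave way suddenly, and the hard stop followed about 1 mm lower. At the stop I pressed with about 13 N net, a little over the kilogram asked for, then eased off.

**Catch:** An upward tug of about 8 N, made before letting go, was held. That and the snap are my evidence that the catch is out in the window, since I could not see the tooth in the pictures.

**Final checks:**
- The arm's origin is about 108 mm above the bench, within the allowed range for home.
- The plate lies against the strip to within 1 mm.
- The bar droops about 0.65°, which fits the play in the claws.
- The tins and cup are where they were, to within the 1 mm I could measure.
- One check disagreed: the plate's top edge read about 270 mm from the side camera, which is too high, and 237 mm from the top, against an expected 232 mm. I put this down to strip pixels caught in the measurement.

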